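Sort the sample containers into their trays

TASK

Clear the bench by kind: lay both purple-capped tubes flat in the light purple tray, stand both brown dropper bottles upright in the yellow tray, and stand the black-lidded jar upright in the dark grey tray, each resting on its tray's floor. Set everything down gently without dropping it, keep the bottles and the jar upright all the way, and leave the white-capped vial and the blue-lidded pot standing where they are.

Things in the scene. Friction and masses are not known exactly. Their poses are not given: they have to be found in the camera images.
- tube_a_center (a point): one of two alike closed sample tubes lying on the bench: tan barrel 17 mm in diameter with white ring marks, pointed end, eight-sided purple cap 22 mm across and 18 mm long that keeps it from rolling; 104 mm long in all. This point: on its axis at mid length, about 10 mm above what it lies on, on the barrel. x axis: along the tube towards the cap
- tube_b_center (a point): the other of two alike closed sample tubes lying on the bench: tan barrel 17 mm in diameter with white ring marks, pointed end, eight-sided purple cap 22 mm across and 18 mm long that keeps it from rolling; 104 mm long in all. This point: on its axis at mid length, about 10 mm above what it lies on, on the barrel. x axis: along the tube towards the cap
- dropper_a_center (a point): one of two alike dropper bottles, closed, standing: dark brown (amber) glass body 28 mm in diameter and 48 mm high with a white label band, steel collar 19 mm in diameter up to 61 mm, white rubber bulb 13 mm in diameter up to 76 mm. This point: on its axis, 38 mm above its foot (half-way up, still on the glass body); z along the bottle, upward
- dropper_b_center (a point): the other of two alike dropper bottles, closed, standing: dark brown (amber) glass body 28 mm in diameter and 48 mm high with a white label band, steel collar 19 mm in diameter up to 61 mm, white rubber bulb 13 mm in diameter up to 76 mm. This point: on its axis, 38 mm above its foot (half-way up, still on the glass body); z along the bottle, upward
- jar_center (a point): low closed round jar, standing: brown base 46 mm in diameter, black lid 48 mm in diameter on top, 32 mm high in all. This point: on its axis, 16 mm above its foot; z upward
- tray_purple: light purple plastic tray, fixed to the bench, open on top: 150 (x) by 140 (y) by 20 mm high outside, walls and floor 4 mm thick, inside 142 by 132 mm. Origin: centre of its underside; inner floor 4 mm above it; z up, x along the 150 mm side
- tray_yellow: yellow plastic tray, fixed to the bench, open on top: 150 (x) by 140 (y) by 20 mm high outside, walls and floor 4 mm thick, inside 142 by 132 mm. Origin: centre of its underside; inner floor 4 mm above it; z up, x along the 150 mm side
- tray_grey: dark grey plastic tray, fixed to the bench, open on top: 150 (x) by 140 (y) by 20 mm high outside, walls and floor 4 mm thick, inside 142 by 132 mm. Origin: centre of its underside; inner floor 4 mm above it; z up, x along the 150 mm side
- vial_center (a point): bystander, to be left alone: small loose vial, standing, beige body 25 mm in diameter, white cap, 50 mm high. This point: on its axis, 25 mm above its foot
- pot_center (a point): bystander, to be left alone: loose white plastic pot with a blue lid, standing, 47 mm in diameter, 48 mm high. This point: on its axis, 24 mm above its foot

How it is judged:
By the outcome, as a careful person would: the job done as asked, in the order asked, and still so for the second after the job is handed in, with the robot touching nothing.
It also fails if it takes over 144 s, if anything falls off the work surface, if the arm or the gripper's body presses on something with over 40 N, if the wrist force passes 120 N, or if a joint passes its speed limit or range.

ROBOT

A 6-joint arm with a two-finger parallel gripper is mounted at the origin on the work surface. World frame = base frame: x ahead of the robot, y to its left, z up, the work surface at z = 0. Lengths are in mm, angles in rad, forces in N, time in s.
With the tool pointing down it reaches from about 400 to 825 mm from the base axis. Payload 7 kg.
Tool frame: the origin (TCP) lies on the centre line of the jaws, within the pads' length; the fingertips stand 11 mm ahead of it and the grasp point (between the pads) lies 8 mm behind it (tips_ahead is the distance from the TCP to the fingertips, in mm); x points along the fingers, y is the direction in which the jaws open and shut, and the axes are right-handed (so a half turn about x gives the same grasp; the last joint's range is limited). The gripper opens to 88 mm and grips with 3 to 60 N. Pads are 19 mm wide; open, the fingers measure 130 mm over their backs; the gripper's body (78 mm by 193 mm) begins 47 mm behind the grasp point.
Start: joints at [1.432, 0.359, 0.012, 0, -1.224, -0.288], TCP at [279.429, 614.422, 237.561] pointing down, gripper open.
Joint ranges: [-3.07, 3.07], [-1.43, 2.12], [-1.02, 1.25], [-3.03, 1.67], [-3.05, -0], [-3.03, 3.03]. Speed limits (rad/s): [2.39, 2.39, 3.01, 3.14, 3.14, 3.14].

INTERFACE

Orientations are given as a unit quaternion [w, x, y, z].
In Python, from rig import state, capture, camera_info, finish_job, tips_ahead gives the robot as it stands.
- The arm moves only by the shell command python3 -m pendant 'ROWS'. ROWS is JSON, a list of rows, each a list of 5 numbers: the finger opening in mm, from 0 to 87.6, then the shift along the tool's x, y, z in mm, then the turn about the tool's x in rad. A call has 1 to 20 rows; each row shifts and turns the commanded pose from where the row before left it, along the tool's axes as they then stand; what a row does not reach is not made up. A row lasts 1/8 s, in which the tool goes at most 62.5 mm and 10.7 degrees, less where a joint would pass 70% of its speed; a pose out of reach is approached as far as the arm can. A call with a gripper value outside its range is refused whole. The fingers move at their own pace and stop on an object; the grip force is fixed at half the most. Time passes only in rows, so rows that do not move let the fingers close. It gives the time, the measured TCP pose, the force and the opening at its end, in the units of the state.
- state(): the state, without advancing time (a new reading comes with each control period).
- capture(name): name is "scene" or "top" or "wrist"; returns (picture, depth): 384x512x3 uint8, red, green, blue; 384x512 float32, mm along the optical axis (not along the pixel's ray), 0 where there is no reading.
- camera_info(name): a dict with "fovy" (degrees; the focal length in pixels is half the picture's height over the tangent of half this angle, whatever the lens; pixels are square), "cx", "cy" (the principal point, pixels), "rvec" (rotation vector, rad) and "tvec" (3), from world to camera coordinates, as OpenCV has them; the wrist camera has in their place "hand_eye" (4x4, takes a point from camera to tool coordinates, whose origin is the TCP and whose axes are the tool frame's). Camera axes: x right, y down, z forward; pixel columns grow to the right and rows downward; lengths in mm; the calibration is good to about 2 mm. A picture is of the moment at which its call begins: read the wrist's pose just before it. camera_info takes no time and is no camera call.
- finish_job(): hands the job in, once; it reports no verdict.
The state is a dict: "t": time; "qpos": joint angles; "joint_velocities": joint speeds; "effort": joint torques, N m; "ee_pos": TCP position; "tcp_rot": TCP orientation; "wrist_force": force on the tool from outside, world axes, zero at the start; "torque": the same for the moment, N m; "gripper_width": opening from 0.0 (shut) to 1.0 (fully open).
Only numpy, scipy, OpenCV 4.12 (cv2) and the standard library are available. Lean on these libraries where they do the work, as an engineer would, in place of code of your own. Each camera call takes 0.05 s, during which the arm holds its last target. There are 200 camera calls.

## Working session

There is one attempt and no reset: what is moved stays moved. The work goes in short steps, Python scripts to look and compute and a shell command to move; the robot and the scene stay as the last step left them, time stands still between calls to the robot, and variables do not carry over. Pictures are saved under pics/ and viewed, about 12 in all and at most 16, crops included, and the job is handed in when it is done.

```bash
mkdir -p pics
cat > h.py <<'E'
import numpy as np, cv2
from rig import state, capture, camera_info
def snap(n,f):
    s=state(); im,d=capture(n); cv2.imwrite(f'pics/{f}.png',im[:,:,::-1]); np.savez(f'pics/{f}.npz',im=im,d=d,p=s['ee_pos'],q=s['tcp_rot'],n=n); return im,d
def rot(q):
    from scipy.spatial.transform import Rotation as R
    return R.from_quat([q[1],q[2],q[3],q[0]]).as_matrix()
def cloud(f):
    z=np.load(f'pics/{f}.npz'); n=str(z['n']); c=camera_info(n); d=z['d']; H,W=d.shape
    fl=H/2/np.tan(np.radians(c['fovy'])/2); v,u=np.mgrid[:H,:W]
    P=np.stack([(u-c['cx'])/fl*d,(v-c['cy'])/fl*d,d],-1)
    if 'hand_eye' in c:
        T=np.array(c['hand_eye']); P=P@T[:3,:3].T+T[:3,3]; return P@rot(z['q']).T+z['p'],d
    R=cv2.Rodrigues(np.array(c['rvec'],float))[0]; return (P-np.array(c['tvec']).ravel())@R,d
E
python3 - <<'E'
from h import *
s=state();print(s);print(rot(s['tcp_rot']).round(3))
for n in('top','scene'):print(camera_info(n));snap(n,n+'0')
E
```

```text
{'t': 0.0, 'qpos': array([ 1.43209244e+00,  3.59361596e-01,  1.10585212e-02, -3.89547972e-04,
       -1.22408748e+00, -2.88115354e-01]), 'joint_velocities': array([-0.00111708, -0.00036013,  0.00128997,  0.00033708,  0.00013057,
        0.00134921]), 'effort': array([ 9.32959629e-04, -5.82719707e+01,  2.93070710e+01,  6.99750736e+00,
        6.99098004e-03, -1.50454903e-04]), 'ee_pos': array([279.24003879, 614.00969581, 236.63177643]), 'tcp_rot': array([ 0.1492346 , -0.69096845,  0.15037807,  0.69114258]), 'wrist_force': array([-0.02688937,  0.19505057,  0.68583638]), 'torque': array([-0.02903025, -0.01925224,  0.03168461]), 'gripper_width': 0.9962147489278932}
[[-0.001 -0.414 -0.91 ]
 [-0.002 -0.91   0.414]
 [-1.     0.002 -0.   ]]
{'fovy': 43.829659596238535, 'cx': 256.94512494554823, 'cy': 186.6238877454489, 'rvec': array([ 2.21062027, -2.14645061,  0.13065067]), 'tvec': array([ -26.39855262,  499.91713612, 1083.33685858])}
{'fovy': 49.50260818725455, 'cx': 253.16389695967547, 'cy': 190.1407980741007, 'rvec': array([ 2.04903876,  0.89835576, -0.45358664]), 'tvec': array([-337.98988769, -162.3297141 , 1350.41714955])}
```

View pics/top0.png

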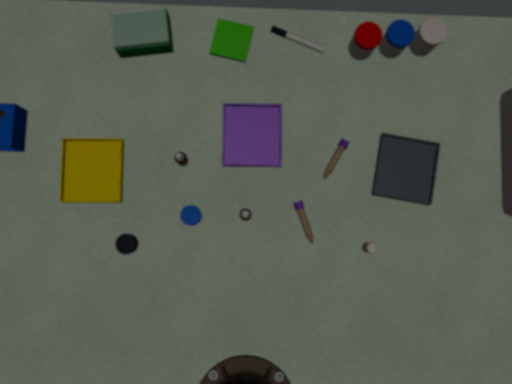

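View pics/scene0.png

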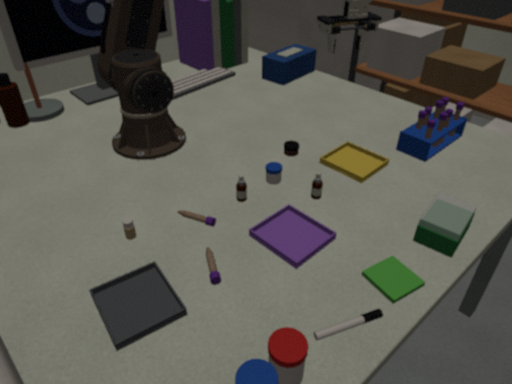

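The top picture shows the yellow tray (93,171), purple tray (252,135) and grey tray (406,169). The tubes are at (336,158) and (303,222), the droppers at (180,158) and (245,214), the jar at (126,243), the pot at (191,215) and the vial at (370,247). The scene view agrees. Next I turn these into positions.

Run:
```python
from h import *
P,d=cloud('top0'); z=P[...,2]
b=P[300,100:400:60]; print('bench z',b.round(1).tolist())
print('base',P[375,245].round(0))
im=np.load('pics/top0.npz')['im']
m=((z-np.median(z[200:330,60:450]))>5).astype(np.uint8); 
n,l,s,c=cv2.connectedComponentsWithStats(m)
for i in range(1,n):
    if s[i,4]<30 or s[i,4]>9000: continue
    q=P[l==i]; mx=np.percentile(q[:,2],98); t=q[q[:,2]>mx-6]
    r=cv2.minAreaRect(q[:,:2].astype(np.float32))
    print(c[i].round(0),s[i,4],'top',mx.round(1),'mean top',t.mean(0).round(1),'rect',np.round(r[0],1),np.round(r[1],1),round(r[2],1))
# caps
hsv=cv2.cvtColor(im,cv2.COLOR_RGB2HSV)
for u,v in((343,143),(326,175),(298,205),(311,240)): print(u,v,P[v,u].round(1))
S,_=cloud('scene0'); zs=S[...,2]
for u,v in((291,235),(137,302),(354,161),(241,181),(317,180),(291,146),(129,223),(274,168),(214,277),(210,221)): print('scene',u,v,S[v,u].round(1))
```

```text
bench z [[229.7, 341.5, 2.4], [233.1, 204.2, 1.2], [236.6, 65.9, 0.8], [240.3, -73.0, 2.3], [243.6, -213.1, -0.2]]
base [79.  3. 32.]
[141.  31.] 2790 top 74.7 mean top [854.  269.4  79.7] rect [635.6 184.7] [589.  147.6] 21.5
[396.  38.] 2831 top 90.1 mean top [ 853.5 -322.2   96.4] rect [ 683.6 -161.6] [159.7 661.1] 46.5
[231.  39.] 1373 top 17.8 mean top [853.6  61.9  24.9] rect [650.4  62.4] [523.9 105.7] 0.4
[297.  39.] 396 top 21.0 mean top [862.1 -94.5  28.6] rect [636.9 -80. ] [134.9 508.7] 85.3
[506. 150.] 1417 top 78.5 mean top [ 636.8 -546.6  140.3] rect [ 454.7 -356.8] [259.  694.5] 30.7
[ 12. 126.] 1159 top 70.0 mean top [616.9 543.3  86.5] rect [533.9 289.6] [624.  110.7] 72.8
[252. 133.] 693 top 24.7 mean top [620.2  12.1  47.4] rect [547.8   2.9] [317.6 140.2] 1.4
[406. 167.] 849 top 24.2 mean top [ 550.8 -354.6   44.6] rect [ 526.6 -212.9] [185.4 486.4] 11.1
[ 89. 171.] 1234 top 24.7 mean top [525.2 371.7  39.7] rect [507.2 226.3] [466.9 169.9] 81.5
[335. 157.] 319 top 25.1 mean top [ 591.7 -200.    45.7] rect [ 495.5 -115.2] [ 40.1 323.4] 48.0
[ 72. 147.] 41 top 233
[... 676 characters left out ...]
t [364.1 157.4] [ 45.1 299.6] 0.9
[369. 247.] 138 top 55.5 mean top [ 368.2 -268.6   67.9] rect [ 372.3 -141.1] [299.   23.9] 88.3
[245. 372.] 1873 top 180.6 mean top [131.   21.5 261.9] rect [193.7 -36. ] [193.8 349.8] 73.7
343 143 [ 610.7 -212.1   20.7]
326 175 [ 534.3 -174.2   12.7]
298 205 [ 460.6 -108.    25.6]
311 240 [ 380.7 -141.    15.2]
scene 291 235 [625.1   3.9   1.8]
scene 137 302 [ 555.2 -363.9    3.7]
scene 354 161 [527.6 384.1   1.4]
scene 241 181 [442.7   8.8  61. ]
scene 317 180 [568.2 157.2  58.8]
scene 291 146 [372.8 271.6  30.9]
scene 129 223 [ 380.3 -275.5   46.2]
scene 274 168 [439.  131.8  44.6]
scene 214 277 [ 618.7 -220.5   20. ]
scene 210 221 [ 471.7 -116.3   18.1]
```

```bash
python3 -m pendant '[[87,-3,34,-29,0],[87,-3,34,-29,0],[87,-3,34,-29,0],[87,-3,34,-29,0],[87,-3,34,-29,0],[87,-3,34,-29,0],[87,-3,34,-29,0],[87,-3,34,-29,0],[87,-3,34,-29,0],[87,-3,34,-29,0],[87,-3,34,-29,0],[87,-3,34,-29,0],[87,-3,34,-29,0],[87,-3,34,-29,0],[87,-3,34,-29,0],[87,-3,34,-29,0],[87,-3,34,-29,0],[87,-3,34,-29,0]]'; python3 -m pendant '[[87,0,0,0,0],[87,0,0,0,0]]'
python3 - <<'E'
from h import *
snap('wrist','w1'); c=camera_info('wrist'); print(c)
s=state(); print(s['ee_pos'],s['qpos'],rot(s['tcp_rot']).round(3))
P,d=cloud('w1'); print((d>0).mean(), P[::95,::127].round(0).tolist())
E
```

```text
t: 2.35
ee_pos: [501.3, -160.3, 291.4]
tcp_rot: [0.15, -0.691, 0.15, 0.691]
wrist_force: [1.3, 0.9, 0.3]
gripper_width: 0.993
t: 2.6
ee_pos: [500.8, -158.8, 291.0]
tcp_rot: [0.15, -0.691, 0.15, 0.691]
wrist_force: [-0.2, 0.5, 0.1]
gripper_width: 0.992
{'fovy': 59.366634651576604, 'cx': 255.3738092090974, 'cy': 195.73577629183427, 'hand_eye': array([[ 8.91092791e-04, -2.52863856e-01,  9.67501461e-01,
        -1.47041558e+02],
       [ 9.99999412e-01,  8.22793961e-04, -7.05980757e-04,
         1.66778155e-01],
       [-6.17537342e-04,  9.67501521e-01,  2.52864441e-01,
        -6.83519100e+01],
       [ 0.00000000e+00,  0.00000000e+00,  0.00000000e+00,
         1.00000000e+00]])}
[ 500.90405517 -158.34945072  291.26747975] [ 6.73433723e-02  7.89208703e-02 -2.28227319e-01 -2.92622700e-04
 -1.26420121e+00  1.07673714e+00] [[-0.001 -0.414 -0.91 ]
 [ 0.    -0.91   0.414]
 [-1.     0.     0.001]]
0.9961344401041666 [[[797.0, 34.0, -1.0], [736.0, -101.0, -1.0], [674.0, -236.0, 1.0], [612.0, -369.0, 3.0], [551.0, -505.0, 1.0]], [[709.0, 97.0, -0.0], [642.0, -49.0, 5.0], [577.0, -192.0, 17.0], [512.0, -335.0, 3.0], [446.0, -480.0, -0.0]], [[607.0, 168.0, 0.0], [537.0, 13.0, 1.0], [467.0, -141.0, 0.0], [396.0, -296.0, 0.0], [326.0, -450.0, -0.0]], [[552.0, -120.0, 371.0], [525.0, -118.0, 327.0], [337.0, -82.0, -2.0], [487.0, -203.0, 327.0], [504.0, -223.0, 369.0]], [[541.0, -132.0, 393.0], [532.0, -150.0, 392.0], [525.0, -170.0, 394.0], [511.0, -188.0, 388.0], [502.0, -209.0, 389.0]]]
```

View pics/w1.png

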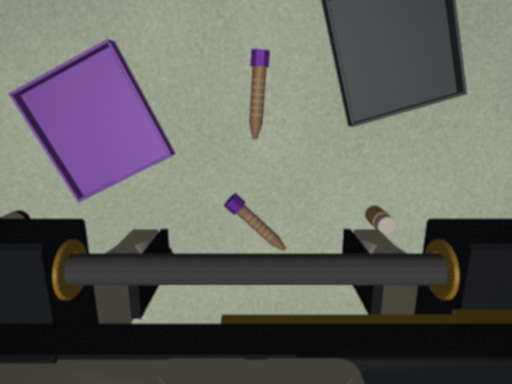

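The wrist view shows tube A with its cap at (260,57) and tip at (255,136). Tube B has its cap at (235,204) and tip at (284,248). The purple tray's corners are at (110,41), (173,153), (80,200) and (12,95).

```bash
cat >> h.py <<'E'
def tube(P,m,lab):
    # m: mask of tube pts
    q=P[m][:,:2].astype(np.float32); r=cv2.minAreaRect(q); bx=cv2.boxPoints(r)
    print(lab,'rect c',np.round(r[0],1),'size',np.round(r[1],1),'n',len(q)); 
    vx,vy,_,_=cv2.fitLine(q,cv2.DIST_HUBER,0,.01,.01).ravel(); 
    t=(q-q.mean(0))@[vx,vy]; c=q.mean(0)+np.array([vx,vy])*(t.max()+t.min())/2
    print('   axis ang',np.degrees(np.arctan2(vy,vx)).round(1),'len',(t.max()-t.min()).round(1),'mid',c.round(1),'ztop',np.percentile(P[m][:,2],95).round(1))
E
python3 - <<'E'
from h import *
P,d=cloud('w1'); z=P[...,2]; v,u=np.mgrid[:384,:512]; ok=d>0
tube(P,ok&(z>5)&(z<40)&(u>235)&(u<280)&(v>40)&(v<150),'A')
tube(P,ok&(z>5)&(z<40)&(u>220)&(u<295)&(v>190)&(v<252),'B')
for a,b in((260,57),(235,204)): print(P[b,a].round(1))
im=np.load('pics/w1.npz')['im']; hsv=cv2.cvtColor(im,cv2.COLOR_RGB2HSV)
m=ok&(u<180)&(v<205)&(hsv[...,0]>125)&(hsv[...,0]<155)&(hsv[...,1]>90)
r=cv2.minAreaRect(P[m][:,:2].astype(np.float32)); print('purple',r,'z',np.percentile(P[m][:,2],[5,50,97]))
for a,b in((110,42),(172,153),(80,198),(13,95)): print(P[b,a].round(1))
m=ok&(u>362)&(u<400)&(v>203)&(v<236)&(z>5);print('vial',P[m].mean(0),P[m].max(0))
E
```

```text
A rect c [ 574.3 -196.3] size [ 21.5 102.8] n 1259
   axis ang -28.3 len 102.9 mid [ 574.9 -195. ] ztop 22.2
B rect c [ 424.  -128.2] size [105.   22.3] n 965
   axis ang 20.7 len 104.8 mid [ 423.9 -128.3] ztop 22.5
[ 612.1 -215.2   21.4]
[ 464.9 -113.6   22.7]
purple ((627.117919921875, 2.1755447387695312), (148.1949005126953, 140.04080200195312), 1.1674368381500244) z [ 2.7202249   4.26180443 20.13911243]
[698.8 -64.9  18. ]
[556.1 -68.7  14.8]
[554.   64.3  20.9]
[696.5  71.3  17.3]
vial [ 396.97948399 -261.9096786    86.28849996] [ 491.3077784  -208.68173228  294.27660196]
```

```bash
cat >> h.py <<'E'
def go(x,y,z,yaw=None):
    s=state(); p=np.array(s['ee_pos']); R=rot(s['tcp_rot']); y0=np.degrees(np.arctan2(R[1,1],R[0,1]))
    yaw=y0 if yaw is None else yaw
    a=np.radians(yaw); Y=np.array([np.cos(a),np.sin(a)]); Z=np.array([Y[1],-Y[0]])
    d=np.array([x,y])-p[:2]
    print('at',p.round(1),'yaw',y0.round(1),'| turn rad',-np.radians(yaw-y0).round(3),'then tx %.1f ty %.1f tz %.1f'%(p[2]-z,d@Y,d@Z),'dist',np.linalg.norm(d).round(0),'q',np.round(s['qpos'],2))
E
python3 -c "
from h import *
go(574.6,-195.5,14,-118.3)"
```

```text
at [ 500.9 -158.3  291.3] yaw -114.5 | turn rad 0.067 then tx 277.3 ty -2.2 tz -82.5 dist 83.0 q [ 0.07  0.08 -0.23 -0.   -1.26  1.08]
```

```bash
python3 -m pendant '[[60,0,0,0,0.067],[60,0,-1.1,-41.2,0],[60,0,-1.1,-41.3,0],[60,40,0,0,0],[60,45,0,0,0],[60,45,0,0,0],[60,45,0,0,0],[60,40,0,0,0],[60,25,0,0,0],[60,0,0,0,0],[60,0,0,0,0]]'; python3 -c "
from h import *
snap('wrist','w2');go(574.6,-195.5,14,-118.3)"
```

```text
t: 4.03
ee_pos: [575.9, -195.3, 52.8]
tcp_rot: [-0.172, 0.686, -0.172, -0.685]
wrist_force: [-0.3, 0.3, -0.9]
gripper_width: 0.684
at [ 576.1 -195.5   53.2] yaw -118.2 | turn rad 0.001 then tx 39.2 ty 0.7 tz 1.3 dist 1.0 q [-0.01  0.42 -0.36  0.   -0.79  1.08]
```

View pics/w2.png

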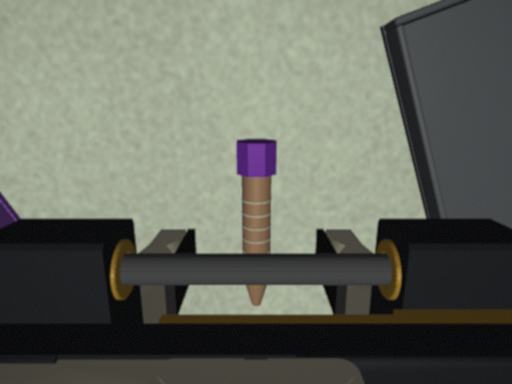

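Tube A sits centred between the fingers, with its barrel at column 256. I'll descend, grip and lift.

```bash
python3 -m pendant '[[60,20,0.3,1,0],[60,13,0,0,0],[60,6,0,0,0],[60,0,0,0,0],[5,0,0,0,0],[5,0,0,0,0],[5,0,0,0,0],[5,0,0,0,0],[5,0,0,0,0],[5,0,0,0,0]]'; python3 -m pendant '[[5,0,0,0,0],[5,0,0,0,0],[5,-10,0,0,0],[5,-30,0,0,0],[5,-40,0,0,0],[5,0,0,0,0]]';python3 -c "
from h import *
go(626.5,29,18.5,-89)"
```

```text
t: 5.32
ee_pos: [574.0, -195.8, 12.6]
tcp_rot: [-0.173, 0.686, -0.173, -0.686]
wrist_force: [-0.2, 0.5, 0.8]
gripper_width: 0.183
t: 6.08
ee_pos: [576.4, -196.0, 96.8]
tcp_rot: [-0.173, 0.688, -0.172, -0.683]
wrist_force: [-0.8, -0.6, -0.2]
gripper_width: 0.182
at [ 576.4 -196.    96.8] yaw -118.3 | turn rad -0.511 then tx 78.3 ty -224.1 tz -54.1 dist 231.0 q [-0.01  0.37 -0.32  0.   -0.87  1.08]
```

```bash
python3 -m pendant '[[5,0,0,0,-0.17],[5,0,0,0,-0.17],[5,0,0,0,-0.171],[5,0,-30,-7,0],[5,0,-42,-10,0],[5,0,-42,-10,0],[5,0,-42,-10,0],[5,0,-42,-10,0],[5,0,-26.1,-7.1,0],[5,30,0,0,0],[5,15,0,0,0],[5,0,0,0,0],[5,0,0,0,0]]';python3 -c "
from h import *
snap('wrist','w3');go(626.5,29,18.5,-89);snap('scene','s3')"
```

```text
t: 7.7
ee_pos: [624.5, 28.9, 48.2]
tcp_rot: [0.006, 0.707, 0.006, -0.707]
wrist_force: [-0.2, 0.6, -1.4]
gripper_width: 0.183
at [624.7  29.   48.5] yaw -89.0 | turn rad -0.001 then tx 30.0 ty 0.0 tz -1.8 dist 2.0 q [ 0.36  0.45 -0.32  0.   -0.8   1.23]
```

View pics/w3.png

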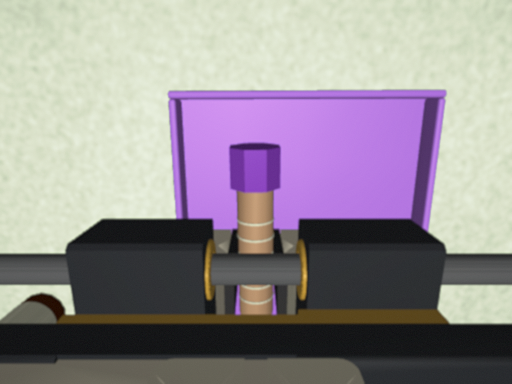

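```bash
python3 -m pendant '[[5,18,0,-1.5,0],[5,8,0,0,0],[5,3,0,0,0],[5,1.0,0,0,0],[5,0,0,0,0],[5,0,0,0,0]]'; python3 -c "
from h import *
go(626.5,29,18.5,-89)"
```

```text
t: 8.55
ee_pos: [625.9, 29.4, 17.9]
tcp_rot: [0.006, 0.707, 0.006, -0.707]
wrist_force: [0.3, -0.4, -1.4]
gripper_width: 0.186
at [625.9  29.4  17.9] yaw -89.0 | turn rad -0.0 then tx -0.6 ty 0.4 tz -0.6 dist 1.0 q [ 0.36  0.49 -0.34  0.   -0.74  1.23]
```

```bash
for i in 1 2; do python3 -m pendant '[[5,0.5,0,0,0],[5,0,0,0,0]]' | sed -n '2p;4p'; done
```

```text
ee_pos: [625.7, 29.3, 17.2]
wrist_force: [-0.6, 0.2, 0.1]
ee_pos: [625.7, 29.3, 16.6]
wrist_force: [-0.3, -0.5, 0.8]
```

```bash
python3 -m pendant '[[5,0.4,0,0,0],[18,0,0,0,0],[22,0,0,0,0],[28,0,0,0,0],[28,0,0,0,0],[28,0,0,0,0],[28,-10,0,0,0],[28,-30,0,0,0],[28,-50,0,0,0],[60,-40,0,0,0],[60,0,0,0,0]]'; python3 -c "
from h import *
snap('scene','s4')
P,d=cloud('s4'); z=P[...,2]; m=(d>0)&(z>12)&(z<40)&(P[...,0]>565)&(P[...,0]<690)&(P[...,1]<60)&(P[...,1]>0); tube(P,m,'A in tray')
go(424,-128.2,60,-69.3)"; python3 -c "
import cv2;i=cv2.imread('pics/s4.png')[130:290,200:400];cv2.imwrite('pics/s4c.png',cv2.resize(i,None,fx=3,fy=3))"
```

```text
t: 10.42
ee_pos: [628.0, 29.8, 151.1]
tcp_rot: [0.006, 0.71, 0.007, -0.704]
wrist_force: [0.2, 0.6, -0.7]
gripper_width: 0.488
A in tray rect c [629.3  27.7] size [103.1  20.3] n 247
   axis ang 0.7 len 103.2 mid [629.4  26. ] ztop 24.8
at [626.6  29.7 148.8] yaw -89.0 | turn rad -0.344 then tx 88.8 ty 76.0 tz 245.3 dist 257.0 q [ 0.36  0.35 -0.22  0.   -1.    1.23]
```

View pics/s4c.png

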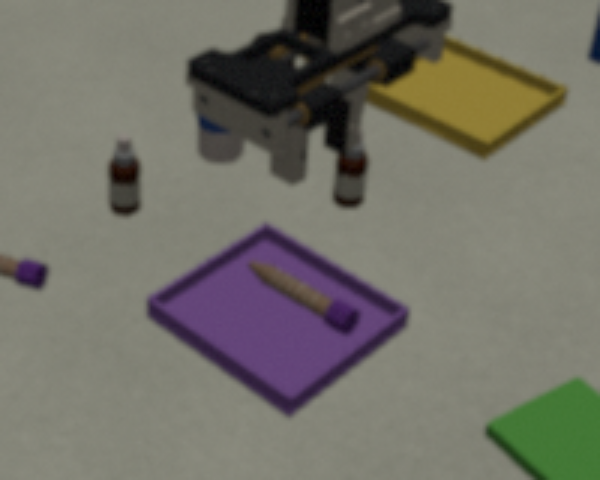

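Tube A lies flat in the purple tray (in the crop, cap (342,317), tip (258,268)). Tube B is next.

```bash
python3 -m pendant '[[60,0,0,0,-0.172],[60,0,0,0,-0.172],[60,0,10,32,0],[60,0,14,45,0],[60,0,14,45,0],[60,0,14,45,0],[60,0,14,45,0],[60,0,10,33.3,0],[60,40,0,0,0],[60,40,0,0,0],[60,9,0,0,0],[60,0,0,0,0],[60,0,0,0,0]]';python3 -c "
from h import *
go(424,-128.2,13,-69.3)"
```

```text
t: 12.1
ee_pos: [424.0, -128.3, 58.2]
tcp_rot: [0.127, 0.696, 0.127, -0.695]
wrist_force: [0.6, 0.5, 0.8]
gripper_width: 0.685
at [ 424.  -128.3   58.2] yaw -69.3 | turn rad 0.0 then tx 45.2 ty -0.1 tz -0.0 dist 0.0 q [ 0.15  0.19 -0.72  0.   -0.66  1.78]
```

```bash
python3 -m pendant '[[60,20,0,0,0],[60,15,0,0,0],[60,7,0,0,0],[60,3,0,0,0],[60,0,0,0,0],[5,0,0,0,0],[5,0,0,0,0],[5,0,0,0,0],[5,0,0,0,0],[5,0,0,0,0],[5,0,0,0,0],[5,0,0,0,0],[5,0,0,0,0]]'; python3 -m pendant '[[5,-10,0,0,0],[5,-30,0,0,0],[5,-50,0,0,0],[5,0,0,0,0]]';python3 -c "
from h import *
go(627,-26,18,-89)"
```

```text
t: 13.72
ee_pos: [423.0, -128.5, 12.2]
tcp_rot: [-0.127, -0.696, -0.127, 0.696]
wrist_force: [-0.1, -0.1, 0.8]
gripper_width: 0.183
t: 14.22
ee_pos: [425.7, -128.3, 106.3]
tcp_rot: [0.128, 0.698, 0.127, -0.693]
wrist_force: [-0.2, 0.3, -2.1]
gripper_width: 0.185
at [ 425.7 -128.3  106.3] yaw -69.3 | turn rad 0.344 then tx 88.3 ty -98.8 tz -203.1 dist 226.0 q [ 0.15  0.11 -0.66  0.   -0.79  1.78]
```

```bash
python3 -m pendant '[[5,0,0,0,0.172],[5,0,0,0,0.172],[5,0,-12,-25,0],[5,0,-20,-41,0],[5,0,-20,-41,0],[5,0,-20,-41,0],[5,0,-20,-41,0],[5,0,-6.8,-14.1,0],[5,30,0,0,0],[5,27,0,0,0],[5,0,0,0,0],[5,0,0,0,0]]';python3 -c "
from h import *
go(627,-26,17.2,-89)"
```

```text
t: 15.72
ee_pos: [624.7, -26.4, 46.1]
tcp_rot: [0.006, 0.707, 0.006, -0.707]
wrist_force: [0.9, -0.1, -0.0]
gripper_width: 0.184
at [624.7 -26.4  46.1] yaw -89.0 | turn rad -0.0 then tx 28.9 ty -0.3 tz -2.3 dist 2.0 q [ 0.27  0.46 -0.32  0.   -0.79  1.32]
```

```bash
python3 -m pendant '[[5,15,0,-2,0],[5,8,0,0,0],[5,4,0,0,0],[5,1.5,0,0,0],[5,0,0,0,0],[5,0,0,0,0]]';for i in 1 2; do python3 -m pendant '[[5,0.5,0,0,0],[5,0,0,0,0]]' | sed -n '2p;4p'; done
```

```text
t: 16.48
ee_pos: [626.7, -26.1, 17.0]
tcp_rot: [0.006, 0.707, 0.006, -0.707]
wrist_force: [-0.4, 0.4, -0.7]
gripper_width: 0.188
ee_pos: [626.5, -26.1, 16.3]
wrist_force: [0.4, -0.7, -0.4]
ee_pos: [626.6, -26.1, 16.1]
wrist_force: [-1.5, 0.4, 4.1]
```

```bash
python3 -m pendant '[[18,0,0,0,0],[22,0,0,0,0],[28,0,0,0,0],[28,0,0,0,0],[28,0,0,0,0],[28,-10,0,0,0],[28,-30,0,0,0],[28,-50,0,0,0],[60,-50,0,0,0],[60,-30,-30,30,0],[60,-25,-35,40,0],[60,-25,-35,42,0],[60,-25,-35,42,0],[60,-25,-30,42,0],[60,0,0,0,0],[60,0,0,0,0],[60,0,0,0,0]]'; python3 -c "
from h import *
snap('wrist','w5');snap('scene','s5');snap('top','t5');go(440,12,60,-89)
P,d=cloud('s5'); z=P[...,2]
for a,b in((0,60),(-60,0)):
  m=(d>0)&(z>12)&(z<40)&(P[...,0]>565)&(P[...,0]<690)&(P[...,1]<b)&(P[...,1]>a); tube(P,m,'in tray')"
```

```text
t: 19.1
ee_pos: [427.9, 134.8, 285.1]
tcp_rot: [-0.006, -0.707, -0.005, 0.707]
wrist_force: [-0.8, -0.7, -0.9]
gripper_width: 0.683
at [427.9 134.7 284.9] yaw -89.1 | turn rad -0.002 then tx 224.9 ty 122.9 tz -9.9 dist 123.0 q [ 0.75 -0.06 -0.38  0.   -1.25  0.84]
in tray rect c [629.6  27.8] size [104.7  20.6] n 249
   axis ang 0.2 len 104.8 mid [629.6  26.1] ztop 24.8
in tray rect c [630.9 -29.1] size [103.4  23.4] n 263
   axis ang 1.9 len 102.8 mid [630.4 -29. ] ztop 24.8
```

View pics/w5.png

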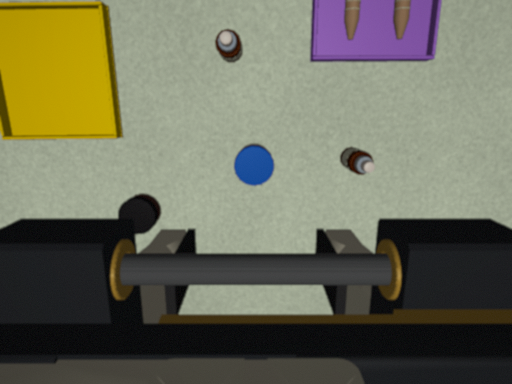

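Both tubes are in the purple tray. The droppers show their bulbs at (226,38) and (367,168), the pot is at (254,165), the jar at (140,213), and the yellow tray's inner corner is near (118,137).

Run:
```python
from h import *
P,d=cloud('w5'); z=P[...,2]; v,u=np.mgrid[:384,:512]; ok=(d>0)
for n,(a,b,c,e) in dict(dA=(205,250,20,66),dB=(335,380,142,180),pot=(230,278,140,190),jar=(115,163,190,219)).items():
    w=ok&(u>a)&(u<b)&(v>c)&(v<e)&(z>6)&(z<90); q=P[w]; mx=np.percentile(q[:,2],97); t=q[q[:,2]>mx-5]
    cc,r=cv2.minEnclosingCircle(t[:,:2].astype(np.float32)); print(n,len(q),'ztop',mx.round(1),'top mean',t.mean(0).round(1),'circ',np.round(cc,1),round(r,1))
    if n[0]=='d':
        t=q[(q[:,2]>8)&(q[:,2]<46)]; r=cv2.minAreaRect(t[:,:2].astype(np.float32)); print('   body',np.round(r[0],1),np.round(r[1],1))
im=np.load('pics/w5.npz')['im']; hsv=cv2.cvtColor(im,cv2.COLOR_RGB2HSV)
m=ok&(u<135)&(v<145)&(hsv[...,0]>18)&(hsv[...,0]<35)&(hsv[...,1]>180)
r=cv2.minAreaRect(P[m][:,:2].astype(np.float32)); print('yellow',r,np.percentile(P[m][:,2],[5,50,97]))
for a,b in((118,136),(5,136),(103,3),(110,70)): print(P[b,a].round(1))
# scene cam trays & bottles, s5
S,d=cloud('s5'); z=S[...,2]; v,u=np.mgrid[:384,:512]; hs=cv2.cvtColor(np.load('pics/s5.npz')['im'],cv2.COLOR_RGB2HSV)
for n,(a,b,c,e) in dict(yellow=(315,395,140,185),purple=(245,340,200,270),grey=(85,192,258,348)).items():
    w=(d>0)&(u>a)&(u<b)&(v>c)&(v<e)
    w&=(hs[...,2]<75)&(hs[...,1]<90) if n=='grey' else (hs[...,1]>90)&(np.abs(hs[...,0]-(25 if n=='yellow' else 140))<16)
    r=cv2.minAreaRect(S[w][:,:2].astype(np.float32)); print(n,r,w.sum(),np.percentile(S[w][:,2],[3,50,97]).round(1))
for n,(a,b,c,e) in dict(dA=(308,326,172,202),dB=(233,250,174,204),pot=(264,286,160,185),jar=(282,302,138,158),vial=(121,138,216,240)).items():
    w=(d>0)&(u>a)&(u<b)&(v>c)&(v<e)&(z>8)&(z<90); q=S[w]; 
    if len(q): mx=np.percentile(q[:,2],97); t=q[q[:,2]>mx-6]; print('scene',n,mx.round(1),t.mean(0).round(1),q.mean(0).round(1))
```

```text
dA 698 ztop 76.3 top mean [561.7 165.6  75.2] circ [562.  165.9] 6.4
   body [561.2 165.5] [26.2 27.6]
dB 681 ztop 76.3 top mean [437.3  13.6  75.1] circ [437.  13.] 6.3
   body [437.3  17.8] [18.8 27.9]
pot 1304 ztop 49.2 top mean [432.  136.5  47.8] circ [431.4 136.8] 23.6
jar 842 ztop 33.2 top mean [371.7 281.   31.8] circ [363.2 281.8] 23.7
yellow ((530.552490234375, 374.59088134765625), (148.1605224609375, 141.28932189941406), 1.3832931518554688) [ 2.772434    4.28948049 20.02116067]
[459.6 303.8  13.1]
[457.8 438.2  19.1]
[606.  307.2  14.6]
[535.7 305.8  14.9]
yellow ((523.2261352539062, 376.3031921386719), (139.53472900390625, 173.83250427246094), 89.8333511352539) 40 [-2.2 16.9 20.7]
purple ((617.2813110351562, 9.377708435058594), (158.7911376953125, 106.48402404785156), 17.910688400268555) 46 [ 0.2  3.3 25.1]
grey ((559.874267578125, -365.2945861816406), (138.7465057373047, 152.53587341308594), 81.42110443115234) 4903 [ 0.2  2.7 18.6]
scene dA 72.2 [565.7 163.2  71. ] [568.8 159.2  39.3]
scene dB 73.5 [440.6  11.8  72. ] [444.6   7.4  40. ]
scene pot 48.4 [435.5 134.4  46.1] [440.8 129.   34.5]
scene jar 31.7 [367.3 280.   29.4] [370.4 275.9  24.6]
scene vial 49.9 [ 374.4 -276.    47.9] [ 378.2 -277.3   32.5]
```

```bash
python3 -m pendant '[[60,0,30,-2.2,0],[60,0,40,-3,0],[60,0,35,-2.5,0],[60,40,16.7,-1.2,0],[60,50,0,0,0],[60,45,0,0,0],[60,40,0,0,0],[60,10,0,0,0],[60,0,0,0,0],[60,0,0,0,0]]'; python3 -c "
from h import *
snap('wrist','w6');go(437.2,13.2,30,-89)"
```

```text
t: 20.5
ee_pos: [439.8, 14.2, 102.0]
tcp_rot: [0.006, 0.708, 0.006, -0.706]
wrist_force: [-0.5, -0.0, 0.2]
gripper_width: 0.686
at [439.7  14.3 102.1] yaw -89.0 | turn rad -0.0 then tx 72.1 ty 1.1 tz 2.5 dist 3.0 q [ 0.48  0.11 -0.67  0.   -0.78  1.1 ]
```

View pics/w6.png

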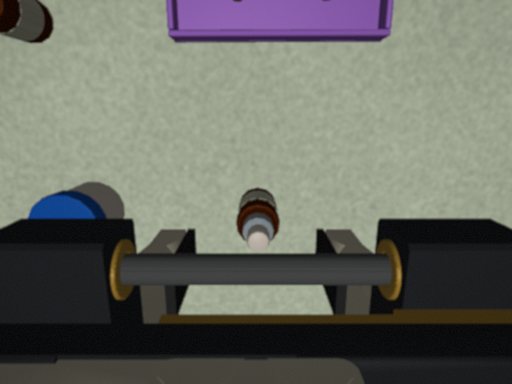

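The bulb, at (258,240), is centred between the jaws. The pot is clear, to the left. I'll descend and grip.

```bash
python3 -m pendant '[[60,25,1,2.5,0],[60,25,0,0,0],[60,15,0,0,0],[60,7,0,0,0],[60,0,0,0,0],[45,0,0,0,0],[36,0,0,0,0],[5,0,0,0,0],[5,0,0,0,0],[5,0,0,0,0],[5,0,0,0,0],[5,0,0,0,0],[5,0,0,0,0]]'; python3 -m pendant '[[5,-5,0,0,0],[5,-15,0,0,0],[5,-25,0,0,0],[5,-30,0,0,0],[5,-20,0,0,0],[5,0,0,0,0],[5,0,0,0,0]]'; python3 -c "
from h import *
go(560,395,50,-89)"
```

```text
t: 22.18
ee_pos: [436.2, 12.9, 28.8]
tcp_rot: [0.006, 0.707, 0.006, -0.707]
wrist_force: [-1.4, -0.8, 5.3]
gripper_width: 0.314
t: 23.05
ee_pos: [435.6, 12.7, 123.1]
tcp_rot: [-0.006, -0.707, -0.006, 0.707]
wrist_force: [-0.3, 0.4, 0.1]
gripper_width: 0.31
at [435.6  12.7 123.1] yaw -89.0 | turn rad -0.001 then tx 73.1 ty -380.1 tz -131.1 dist 402.0 q [ 0.48  0.08 -0.65 -0.   -0.84  1.1 ]
```

```bash
python3 -m pendant '[[5,0,-15,-5,0],[5,0,-28,-10,0],[5,0,-36,-12,0],[5,0,-36,-12,0],[5,0,-36,-12,0],[5,0,-36,-13,0],[5,0,-36,-13,0],[5,0,-36,-12,0],[5,0,-36,-12,0],[5,0,-36,-12,0],[5,0,-30,-10,0],[5,0,-14,-6,0],[5,0,-5,-2,0],[5,0,0,0,0],[5,30,0,0,0],[5,30,0,0,0],[5,10,0,0,0],[5,0,0,0,0],[5,0,0,0,0]]'; python3 -c "
from h import *
snap('wrist','w7');go(560,395,33.5,-89)"
```

```text
t: 25.42
ee_pos: [561.2, 395.5, 55.1]
tcp_rot: [0.006, 0.708, 0.007, -0.707]
wrist_force: [-0.2, 0.2, -0.8]
gripper_width: 0.313
at [561.2 395.6  55.2] yaw -89.0 | turn rad -0.0 then tx 21.7 ty 0.5 tz 1.2 dist 1.0 q [ 0.9   0.53 -0.17  0.   -0.87  0.69]
```

View pics/w7.png

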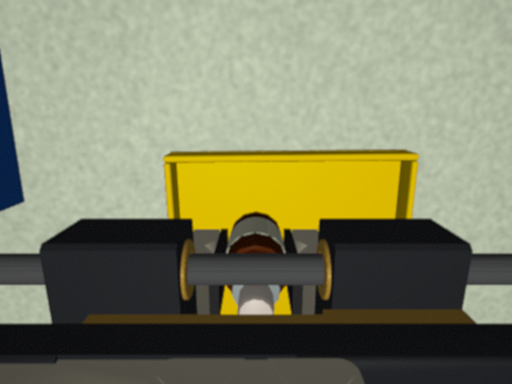

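The bottle hangs upright at column 256, over the yellow floor and clear of the walls. I'll lower it.

```bash
python3 -m pendant '[[5,12,0,0,0],[5,6,0,0,0],[5,3,0,0,0],[5,0,0,0,0],[5,0,0,0,0]]'; for i in 1 2 ; do python3 -m pendant '[[5,0.5,0,0,0],[5,0,0,0,0]]' | sed -n '2p;4p'; done
```

```text
t: 26.1
ee_pos: [560.4, 394.8, 32.9]
tcp_rot: [-0.006, -0.707, -0.006, 0.707]
wrist_force: [-2.8, -2.2, 4.9]
gripper_width: 0.308
ee_pos: [560.4, 394.7, 32.9]
wrist_force: [-4.0, -2.6, 8.2]
ee_pos: [560.4, 394.8, 32.9]
wrist_force: [-4.6, -2.5, 12.4]
```

```bash
python3 -m pendant '[[5,-0.8,0,0,0],[5,0,0,0,0],[29,0,0,0,0],[32,0,0,0,0],[38,0,0,0,0],[45,0,0,0,0],[45,0,0,0,0],[45,-10,0,0,0],[45,-30,0,0,0],[45,-50,0,0,0],[60,0,0,0,0],[60,0,0,0,0]]'; python3 -c "
from h import *
go(562,165.8,31,-89)"
```

```text
t: 28.1
ee_pos: [560.5, 395.1, 123.2]
tcp_rot: [0.006, 0.707, 0.006, -0.707]
wrist_force: [0.5, 0.0, -0.3]
gripper_width: 0.66
at [560.5 395.1 123.2] yaw -89.0 | turn rad -0.0 then tx 92.2 ty 229.3 tz 2.5 dist 229.0 q [ 0.9   0.46 -0.11 -0.   -1.01  0.69]
```

```bash
python3 -m pendant '[[60,0,25,0,0],[60,0,45,0,0],[60,0,45,0.5,0],[60,0,45,1,0],[60,0,45,1,0],[60,0,24.3,0,0],[60,15,0,0,0],[60,0,0,0,0],[60,0,0,0,0]]'; python3 -c "
from h import *
snap('wrist','w8');go(562,165.8,30,-89)
P,d=cloud('w8'); z=P[...,2]; w=(d>0)&(z>68)&(z<85)&(np.hypot(P[...,0]-562,P[...,1]-166)<30); print('bulb',w.sum(),P[w].mean(0))
snap('scene','s8');P,d=cloud('s8'); z=P[...,2]; w=(d>0)&(z>65)&(z<95)&(np.hypot(P[...,0]-564,P[...,1]-393)<30); print('dB',w.sum(),P[w].mean(0),P[w][:,2].max())
"
```

```text
t: 29.22
ee_pos: [562.0, 166.5, 107.0]
tcp_rot: [-0.007, -0.707, -0.006, 0.707]
wrist_force: [-0.9, 0.4, -0.0]
gripper_width: 0.685
at [562.1 166.6 107.3] yaw -88.9 | turn rad 0.001 then tx 77.3 ty 0.8 tz 0.1 dist 1.0 q [ 0.62  0.33 -0.36  0.   -0.89  0.97]
bulb 423 [563.52011779 165.66454053  74.71726542]
dB 25 [564.49502748 392.6267798   73.4147824 ] 80.18491544451042
```

```bash
python3 -m pendant '[[60,25,0.9,-0.4,0],[60,30,0,0,0],[60,15,0,0,0],[60,7,0,0,0],[60,0,0,0,0],[45,0,0,0,0],[36,0,0,0,0],[5,0,0,0,0],[5,0,0,0,0],[5,0,0,0,0],[5,0,0,0,0],[5,0,0,0,0],[5,0,0,0,0]]'; python3 -m pendant '[[5,-5,0,0,0],[5,-15,0,0,0],[5,-25,0,0,0],[5,-30,0,0,0],[5,-20,0,0,0],[5,0,0,0,0],[5,0,0,0,0]]'; python3 -c "
from h import *
go(502,355,50,-89)"
```

```text
t: 30.95
ee_pos: [562.6, 165.0, 30.7]
tcp_rot: [0.006, 0.707, 0.006, -0.707]
wrist_force: [-1.1, 0.7, 5.4]
gripper_width: 0.312
t: 31.82
ee_pos: [562.0, 164.7, 125.2]
tcp_rot: [-0.006, -0.707, -0.006, 0.707]
wrist_force: [-1.0, 0.2, -0.5]
gripper_width: 0.315
at [562.  164.7 125.2] yaw -89.0 | turn rad -0.0 then tx 75.2 ty -191.3 tz 56.7 dist 200.0 q [ 0.62  0.31 -0.34 -0.   -0.92  0.97]
```

```bash
python3 -m pendant '[[5,0,-12,4,0],[5,0,-25,7,0],[5,0,-35,10,0],[5,0,-35,10,0],[5,0,-35,10,0],[5,0,-28,9,0],[5,0,-15,5,0],[5,0,-6.3,1.7,0],[5,0,0,0,0],[5,25,0,0,0],[5,30,0,0,0],[5,14,0,0,0],[5,7,0,0,0],[5,5,0,0,0],[5,4,0,0,0],[5,2,0,0,0],[5,0,0,0,0],[5,0,0,0,0]]'; for i in 1 2 ; do python3 -m pendant '[[5,0.5,0,0,0],[5,0,0,0,0]]' | sed -n '2p;4p'; done
```

```text
t: 34.08
ee_pos: [502.5, 355.3, 38.8]
tcp_rot: [0.006, 0.707, 0.006, -0.707]
wrist_force: [-0.4, 0.1, -0.1]
gripper_width: 0.309
ee_pos: [502.4, 355.2, 38.0]
wrist_force: [0.4, -0.0, -0.9]
ee_pos: [502.4, 355.1, 37.4]
wrist_force: [-0.9, 0.4, 0.1]
```

```bash
python3 -m pendant '[[5,1.5,0,0,0],[5,0.5,0,0,0],[5,0,0,0,0]]' | sed -n '2p;4p'; for i in 1 2 ; do python3 -m pendant '[[5,0.4,0,0,0],[5,0,0,0,0]]' | sed -n '2p;4p'; done
```

```text
ee_pos: [502.4, 355.1, 35.4]
wrist_force: [0.2, -0.4, 0.5]
ee_pos: [502.4, 355.2, 35.0]
wrist_force: [0.3, 0.2, -0.2]
ee_pos: [502.5, 355.2, 34.8]
wrist_force: [-0.8, 0.6, 0.4]
```

```bash
for i in 1 2 3; do python3 -m pendant '[[5,0.4,0,0,0],[5,0,0,0,0]]' | sed -n '2p;4p'; done
```

```text
ee_pos: [502.5, 355.2, 34.7]
wrist_force: [-1.4, -0.3, 5.1]
ee_pos: [502.5, 355.2, 34.7]
wrist_force: [-3.5, -2.4, 9.0]
ee_pos: [502.6, 355.2, 34.7]
wrist_force: [-4.7, -2.2, 11.1]
```

```bash
python3 -m pendant '[[5,-1.2,0,0,0],[5,0,0,0,0],[29,0,0,0,0],[32,0,0,0,0],[38,0,0,0,0],[45,0,0,0,0],[45,0,0,0,0],[45,-10,0,0,0],[45,-30,0,0,0],[45,-50,0,0,0],[60,-50,10,20,0],[75,-50,20,30,0],[75,-40,30,30,0],[75,-20,30,35,0],[75,0,0,0,0],[75,0,0,0,0],[75,0,0,0,0]]'; python3 -c "
from h import *
snap('wrist','w9');go(363.2,281.8,16,-89)
P,d=cloud('w9'); z=P[...,2]; w=(d>0)&(z>28)&(z<40)&(np.hypot(P[...,0]-363,P[...,1]-282)<40); q=P[w]; print('jar',w.sum(),q.mean(0),cv2.minEnclosingCircle(q[:,:2].astype(np.float32)))
"
```

```text
t: 38.33
ee_pos: [389.3, 263.4, 284.1]
tcp_rot: [-0.006, -0.707, -0.006, 0.707]
wrist_force: [0.5, 0.9, -0.9]
gripper_width: 0.857
at [389.3 263.4 283.9] yaw -89.0 | turn rad -0.0 then tx 267.9 ty -18.8 tz 25.7 dist 32.0 q [ 1.02 -0.02 -0.34 -0.   -1.24  0.57]
jar 1156 [363.35969204 282.22601604  31.76099617] ((362.80859375, 282.4068298339844), 23.793087005615234)
```

View pics/w9.png

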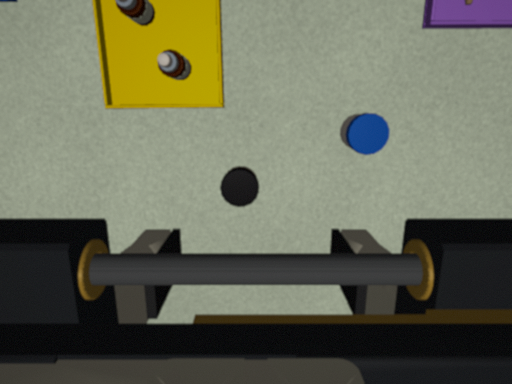

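Both droppers stand in the yellow tray, at (135,10) and (172,65). The jar is at (240,187) and the pot is undisturbed.

```bash
python3 -m pendant '[[80,0,-10,13,0],[80,0,-9.2,12.8,0],[80,30,0,0,0],[80,50,0,0,0],[80,50,0,0,0],[80,50,0,0,0],[80,30,0,0,0],[80,0,0,0,0],[80,0,0,0,0]]'; python3 -c "
from h import *
go(363.2,282.2,15.5,-89)"
```

```text
t: 39.5
ee_pos: [363.3, 282.8, 75.5]
tcp_rot: [0.006, 0.707, 0.006, -0.707]
wrist_force: [0.4, 0.2, 0.2]
gripper_width: 0.911
at [363.3 282.8  75.5] yaw -89.0 | turn rad 0.0 then tx 60.0 ty 0.6 tz 0.1 dist 1.0 q [ 1.09  0.19 -0.66  0.   -0.72  0.5 ]
```

```bash
python3 -m pendant '[[80,25,0.6,0,0],[80,20,0,0,0],[80,10,0,0,0],[80,5,0,0,0],[80,0,0,0,0],[65,0,0,0,0],[58,0,0,0,0],[35,0,0,0,0],[35,0,0,0,0],[35,0,0,0,0],[35,0,0,0,0],[35,0,0,0,0],[35,0,0,0,0]]'; python3 -m pendant '[[35,-5,0,0,0],[35,-15,0,0,0],[35,-25,0,0,0],[35,-30,0,0,0],[35,-20,0,0,0],[35,0,0,0,0],[35,0,0,0,0]]'; python3 -c "
from h import *
go(540,-300,106,-89)"
```

```text
t: 41.12
ee_pos: [362.9, 281.4, 14.8]
tcp_rot: [0.006, 0.707, 0.006, -0.707]
wrist_force: [-2.0, -0.4, 4.7]
gripper_width: 0.541
t: 42.0
ee_pos: [362.6, 280.9, 109.1]
tcp_rot: [-0.006, -0.707, -0.006, 0.707]
wrist_force: [-0.3, -0.6, -0.9]
gripper_width: 0.536
at [362.6 280.9 109.1] yaw -89.0 | turn rad -0.001 then tx 3.1 ty 583.9 tz -167.3 dist 607.0 q [ 1.09  0.13 -0.62 -0.   -0.81  0.5 ]
```

```bash
python3 -m pendant '[[35,-6,15,-4,0],[35,-6,28,-8,0],[35,-6,38,-11,0],[35,-6,38,-11,0],[35,-6,38,-11,0],[35,-6,38,-11,0],[35,-6,38,-11,0],[35,-6,38,-11,0],[35,-6,38,-11,0],[35,-6,38,-11,0],[35,-6,38,-11,0],[35,-6,38,-11,0],[35,-6,38,-11,0],[35,-6,38,-11,0],[35,-6,38,-11,0],[35,-6,28,-8,0],[35,0,15,-4,0],[35,0,0,0,0],[35,0,0,0,0]]'
python3 - <<'E'
from h import *
snap('wrist','w10');go(556,-363,60,-89)
P,d=cloud('w10'); v,u=np.mgrid[:384,:512]; im=np.load('pics/w10.npz')['im']; hs=cv2.cvtColor(im,cv2.COLOR_RGB2HSV)
w=(d>0)&(hs[...,2]<95)&(P[...,2]<30)&(P[...,2]>-8)&(v<215)
n,l,s,c=cv2.connectedComponentsWithStats(w.astype(np.uint8)); i=1+s[1:,4].argmax(); q=P[l==i]
print(s[i],cv2.minAreaRect(q[:,:2].astype(np.float32)))
E
```

```text
t: 44.38
ee_pos: [539.2, -295.2, 205.2]
tcp_rot: [-0.006, -0.707, -0.006, 0.707]
wrist_force: [0.5, -0.7, 0.5]
gripper_width: 0.535
at [ 539.4 -294.9  205.4] yaw -89.0 | turn rad 0.0 then tx 145.4 ty 68.3 tz -15.4 dist 70.0 q [-0.18  0.28 -0.17 -0.   -1.12  1.77]
[ 270   74  142  141 1181] ((597.1295166015625, -400.2926025390625), (182.39947509765625, 91.3351058959961), 39.929386138916016)
```

View pics/w10.png

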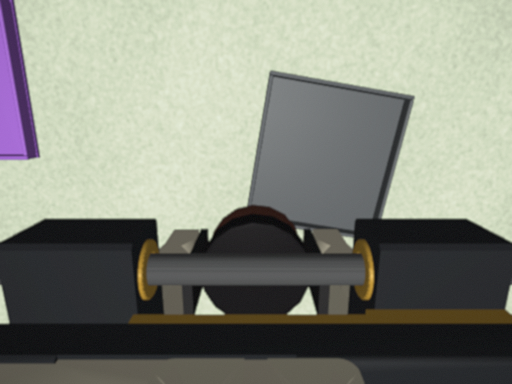

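The grey tray's corners are at about (271,73), (412,98), (249,207) and (380,233).

Run:
```python
from h import *
z=np.load('pics/w10.npz'); c=camera_info('wrist'); fl=192/np.tan(np.radians(c['fovy'])/2); T=np.array(c['hand_eye']); R=rot(z['q'])
def at(u,v,h):
    r=R@(T[:3,:3]@np.array([(u-c['cx'])/fl,(v-c['cy'])/fl,1])); o=R@T[:3,3]+z['p']; return (o+r*(h-o[2])/r[2]).round(1)
L=[at(u,v,20) for u,v in((271,73),(412,98),(380,233),(249,207))]; print(L,np.mean(L,0))
print(np.linalg.norm(L[0]-L[1]),np.linalg.norm(L[1]-L[2]))
go((L[0]+L[2])[0]/2,(L[0]+L[2])[1]/2,55)
```

```text
[array([ 638.9, -308. ,   20. ]), array([ 618.9, -442.1,   20. ]), array([ 482.6, -427. ,   20. ]), array([ 508.5, -289.2,   20. ])] [ 562.225 -366.575   20.   ]
135.58322167584012 137.13387619403161
at [ 539.4 -294.9  205.4] yaw -89.0 | turn rad -0.0 then tx 150.4 ty 72.9 tz -20.1 dist 76.0 q [-0.18  0.28 -0.17 -0.   -1.12  1.77]
```

```bash
python3 -m pendant '[[35,0,20,-5,0],[35,0,30,-7,0],[35,0,19.4,-4.4,0],[35,25,0,0,0],[35,40,0,0,0],[35,40,0,0,0],[35,35,0,0,0],[35,20,0,0,0],[35,0,0,0,0],[35,10,0,0,0],[35,7,0,0,0],[35,4,0,0,0],[35,3,0,0,0],[35,0,0,0,0],[35,0,0,0,0]]'; python3 -c "
from h import *
go(557,-364,18.8)"
```

```text
t: 46.3
ee_pos: [557.6, -364.9, 21.9]
tcp_rot: [0.006, 0.707, 0.006, -0.707]
wrist_force: [0.7, 0.5, -0.7]
gripper_width: 0.536
at [ 557.6 -364.9   21.9] yaw -89.0 | turn rad -0.0 then tx 3.1 ty -0.9 tz 0.6 dist 1.0 q [-0.29  0.54 -0.24  0.   -0.79  1.88]
```

```bash
python3 -m pendant '[[35,1.5,0,0,0],[35,0.7,0,0,0],[35,0,0,0,0]]' | sed -n '2p;4p'; for i in 1 2 3; do python3 -m pendant '[[35,0.4,0,0,0],[35,0,0,0,0]]' | sed -n '2p;4p'; done
```

```text
ee_pos: [557.4, -364.8, 19.4]
wrist_force: [-0.2, -0.7, 0.3]
ee_pos: [557.4, -364.8, 19.0]
wrist_force: [-1.3, 0.4, -1.2]
ee_pos: [557.5, -364.8, 18.9]
wrist_force: [-0.7, 1.3, 2.2]
ee_pos: [557.5, -364.8, 18.9]
wrist_force: [-0.8, 1.3, 5.3]
```

In contact with the tray floor. I'll release, retreat and check.

```bash
python3 -m pendant '[[35,-0.4,0,0,0],[48,0,0,0,0],[52,0,0,0,0],[56,0,0,0,0],[60,0,0,0,0],[60,0,0,0,0],[60,-10,0,0,0],[60,-30,0,0,0],[60,-50,0,0,0],[60,-50,0,0,0],[60,-50,-40,20,0],[60,-20,-40,20,0],[60,0,0,0,0],[60,0,0,0,0],[60,0,0,0,0]]'
python3 - <<'E'
from h import *
snap('scene','s11');snap('top','t11')
P,d=cloud('s11'); z=P[...,2]
for n,(x,y,h) in dict(jar=(561,-367,36),dB=(564,393,80),dA=(506,353,80),pot=(435,134,48),vial=(374,-276,50)).items():
    w=(d>0)&(z>h-7)&(z<h+5)&(np.hypot(P[...,0]-x,P[...,1]-y)<35); q=P[w]; print(n,w.sum(),q.mean(0).round(1) if len(q) else None)
for a,b in((0,60),(-60,0)): tube(P,(d>0)&(z>12)&(z<40)&(P[...,0]>565)&(P[...,0]<690)&(P[...,1]<b)&(P[...,1]>a),'tube')
a=cv2.imread('pics/s11.png')[120:384,60:430]; cv2.imwrite('pics/s11c.png',cv2.resize(a,None,fx=2,fy=2,interpolation=cv2.INTER_CUBIC))
E
```

```text
t: 49.3
ee_pos: [517.5, -288.7, 224.5]
tcp_rot: [-0.006, -0.707, -0.006, 0.708]
wrist_force: [0.1, 0.7, -0.7]
gripper_width: 0.681
jar 416 [ 560.8 -365.5   33.9]
dB 15 [564.3 392.5  76.7]
dA 14 [505.2 352.9  76.4]
pot 145 [436.1 134.4  45.6]
vial 65 [ 374.2 -275.6   47.7]
tube rect c [629.7  26.3] size [103.1  21.3] n 251
   axis ang 0.6 len 103.5 mid [629.6  26. ] ztop 24.7
tube rect c [629.8 -28. ] size [104.4  23.2] n 258
   axis ang 1.0 len 104.8 mid [629.9 -28.7] ztop 24.6
```

View pics/s11c.png

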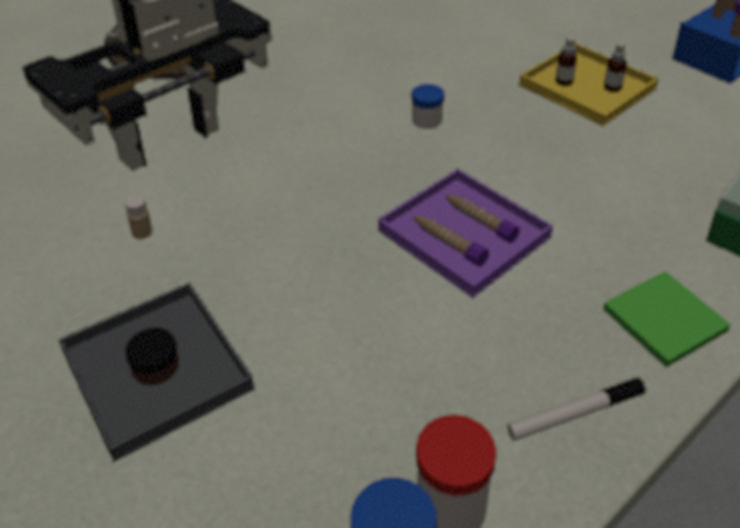

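View pics/t11.png

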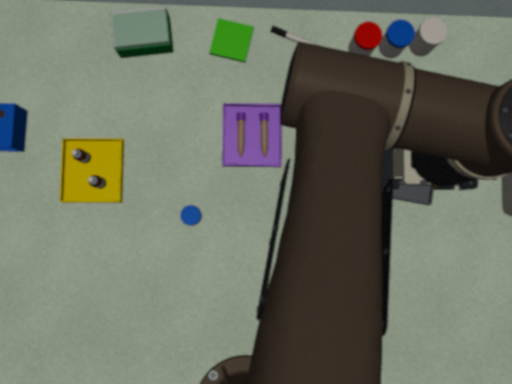

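All five objects are in their trays, the vial and pot are undisturbed, and the gripper touches nothing.

```bash
python3 -c "
from rig import finish_job; print(finish_job())"
```

```text
the job is handed in; nothing more can be done
None
```

The bench is cleared and the job is handed in, at about 49 s of the 144 s allowed. In the order asked, I laid both tubes flat in the purple tray, stood both dropper bottles in the yellow tray, and stood the jar in the grey tray. I lowered each until the wrist force showed it on the tray floor, or for the first tube until it reached the expected height, where the force gave only a faint sign of contact. The hardest press I read was about 12 N, for both bottles.

- **Last checks:** the final scene picture shows the tubes lying flat and the bottles and jar upright in their trays. The vial and pot are within about 1 mm of their earlier measured positions, and the gripper is about 200 mm above the bench, touching nothing. The final top view agrees on the tubes, bottles and pot, but the arm hides the vial and the jar there.
- **Disagreements:** positions from the scene camera differ from the wrist camera's by about 4 mm. The first top-view numbers were off by up to about 12 mm, so I used the wrist camera for grasping and for most of the placing.

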